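Locate, lock and cover a block in a drilling jig

ROBOT

A 6-joint arm with a two-finger parallel gripper is mounted at the origin on a cart in front of the work surface, level with it; the furniture and walls round the work are solid. World frame = base frame: x ahead of the robot, y to its left, z up, the work surface at z = 0. Lengths are in m, angles in rad, forces in N, time in s.
With the tool pointing down it reaches from about 0.325 to 0.875 m from the base axis. Payload 4.4 kg.
Tool frame: the origin (TCP) lies on the mounting face of the last link; the fingertips stand 173 mm ahead of it and the grasp point (between the pads) lies 155 mm ahead of it; z points along the fingers, y is the line along which they close (so a half turn about z gives the same grasp; the last joint's range is limited). The gripper opens to 85 mm and grips with 20 to 120 N. Pads are 22 mm wide; open, the fingers measure 114 mm over their backs; the gripper's body (76 mm by 85 mm) begins 54 mm behind the grasp point. The pads swing forward as they close: fully open they stand 13 mm farther back than shut.
Start: joints at [1.073, 0.207, 1.542, -0, 1.393, -0.15], TCP at [0.195, 0.541, 0.405] pointing down, gripper open.
Joint ranges: [-2.73, 2.73], [-0.86, 2.22], [0.23, 2.46], [-1.11, 4.25], [0.08, 2.63], [-2.82, 2.82]. Speed limits (rad/s): [2.79, 2.79, 3.14, 3.14, 3.14, 3.14].

INTERFACE

Orientations are given as a rotation vector (axis times angle).
In Python, from rig import ctrl gives the robot as it stands. The module is installed in compiled form; this text tells all that it offers.
- The arm moves only by the tool drive_tool, never from a script. Its argument "series" is a list of rows, each an object of numbers: "ax", "ay", "az": the turn, a rotation vector about the tool's x, y, z in rad; "tx", "ty", "tz": the shift along the tool's x, y, z in m; "hand": the closure, from -1 (fully open) to 1 (shut), so that 0 is half open. In form: [{"ax": .., "ay": .., "az": .., "tx": .., "ty": .., "tz": .., "hand": ..}, ...]. A call has exactly 5 rows; each row is the pose to reach, as a shift and turn from the pose commanded when the call began, along the tool's axes at that moment; what a row does not reach only later rows make up. A row lasts 1/10 s, in which the tool goes at most 50 mm and 8.59 degrees, less where a joint would pass 70% of its speed; a pose out of reach is approached as far as the arm can. A call with a gripper value outside its range is refused whole. The fingers move at their own pace and stop on an object; "squeeze" is the grip in N (left out, the last holds). Time passes only in rows, so rows that repeat a pose let the fingers close, or fill a call up. It gives the time, the measured TCP pose, the force, the opening and the grip force at its end, in the units of the state.
- ctrl.sense(): the state, without advancing time (a new reading comes with each control period).
- ctrl.camera(name): name is "side" or "top" or "wrist"; returns a dict with "pixels" (420x560x3 uint8, red, green, blue), "mtx" (3x3 intrinsics, pixels), "pose" (4x4, takes a point from camera to world coordinates). Camera axes: x right, y up, looking along -z (the intrinsics and any distortion apply to the point x, -y, -z); pixel columns grow to the right and rows downward; lengths in m; the calibration is good to about 2 mm. A picture is of the moment at which its call begins. There is no depth.
- ctrl.job_done(): hands the job in; it is judged then, once.
Trained networks look in a picture, given as the dict that the camera call returned (one of the last four; its "shot" number tells which), for a name from the list of things; names that differ only in an ending like _2 or _b are one class to them, and where a whole thing is asked for, a point or a joint stands for the part that bears it (a point fixed in the world has none). Each returns a list of dicts, best first, with "confidence" (0 to 1); they miss things now and then, are a little off and sometimes report something else, mostly with a low value. They report only what shows in the picture. A call takes as long as a camera call. They do not tell look-alikes from the thing itself.
- ctrl.find_in(picture, target): "location" ([x, y, z] in m, in world coordinates, good to about 4 mm: the middle of the surface that is visible of it).
- ctrl.silhouettes(picture, target): "mask" (420x560 bool, what is visible of it).
- ctrl.landmark_of(picture, target): "location" ([x, y, z] in m, in world coordinates, good to about 4 mm: a listed point, or the origin of a listed thing).
The state is a dict: "t": time; "joints": joint angles; "qd": joint speeds; "effort": joint torques, N m; "ee_pos": TCP position; "ee_rot": TCP orientation; "ft_force": force on the tool from outside, world axes, zero at the start; "ft_torque": the same for the moment, N m; "opening": opening from 0.0 (shut) to 1.0 (fully open); "grasp_force": force on a finger pad.
Only numpy, scipy, OpenCV 4.12 (cv2) and the standard library are available. Lean on these libraries where they do the work, as an engineer would, in place of code of your own. Each camera call takes 0.05 s, during which the arm holds its last target. There are 200 camera calls.

TASK

Make the small drilling jig ready for drilling, only by pushing gently with the fingertips, gripping and lifting nothing: push the loose wooden block along the back fence until its end is fully home against the end stop, then swing the wooden cam lever round until the block is clamped tight against the fence, then swing the metal bush arm over the block as far as its stop pin. Leave the other loose things on the bench where they are.

Things in the scene. Friction and masses are not known exactly. Their poses are not given: they have to be found in the camera images.
- drill_jig: Drilling jig fixed to the bench: plywood base 150 (x) x 240 (y) x 18 mm. Origin: centre of its underside, on the bench; x away from the robot, y left along the fence, z up. Wooden fence: near face at x = 45 mm, y -118 to 52. Wooden end stop: right face at y = 40 mm, x 1 to 41. Both end at z = 35 mm. 8 mm steel stop pins for the levers: on the base (top z 32) and on the fence (top z 53).
- seat (a point): The point on the jig's base where the centre of the block's underside belongs when the block is home: jig (22.5, -5, 18) mm. Axes as the jig's.
- work_block: Loose plain wooden block 45 (x) x 90 (y) x 19 mm, about 50 g, flat on the jig's base (top 37 mm above the bench) between fence and cam; origin = centre of its underside, y along its length. Starts 15 to 40 mm to the right (jig -y) of home, 3 to 5 mm off the fence, slightly askew. Its right-hand end is free to push on.
- cam_angle (a joint): Cam lever angle, rad: 0 fully open, grows anticlockwise from above, 1.70 at its stop. At q the lever points from its pivot at 165 deg + q, anticlockwise from the jig's x (starts towards the robot, ends to the right). The cam meets a seated block at about 1.45 and tightens up to the stop (there 30 to 45 N on the block). 2 N at the lever end turns it when free, 5 to 12 N when tight. It stays put.
- cam_axis (a point): Pivot of the cam lever, at half the height of the lever: jig (-31.5, -5) mm, 28.5 mm above the bench.
- cam_push (a point): Point on the lever's centre line 80 mm from its pivot, at half its height: where to push, on its left side (away from the closed position). The lever is a dark wooden bar 17 mm wide, 18 mm high (19.5 to 37.5 mm above the bench), its rounded end 101 mm from the pivot; it sweeps over the base and past its near edge.
- cam_lever: The cam lever with the round eccentric cam at its root, both of dark wood: cam 48 mm across, 18 mm high, its centre 8 mm to the side of the pivot, pressing on the near long face of the block. Origin = the pivot at the underside, 19.5 mm above the bench; x along the lever.
- bush_angle (a joint): Bush arm angle, rad: 0 fully swung away, grows anticlockwise from above, 1.75 against its stop pin, with the bush over the centre of the seated block. At q the arm points from its pivot at 156.7 deg + q, anticlockwise from the jig's x (starts towards the robot, ends to the right along the fence). 1 to 2 N at its end turns it; it stays where it is left.
- bush_arm: The metal bush arm; origin = its pivot at its underside, 43.5 mm above the bench; x along the arm to the bush.
- bush_axis (a point): Pivot of the bush arm, at half its thickness: jig (45, 92) mm, 50.5 mm above the bench.
- bush (a point): Underside of the drill bush, on the arm's centre line 99.6 mm from its pivot. The arm is a flat aluminium bar 28 mm wide, 14 mm thick (43.5 to 57.5 mm above the bench, 6.5 mm above the block), rounded end 114 mm from the pivot, with a 5 mm steel collar on top round the bush hole. Push on its left side (away from the closed position).
- spare_block: Bystander: loose wooden block 50 x 70 x 18 mm behind the jig, origin at the centre of its underside.
- shim_tin: Bystander: round tin 70 mm across, 29 mm high, in front of the jig to the left, origin at the centre of its underside.
- star_knob: Bystander: black star knob with a stud standing up, 39 mm across, 46 mm high, in front of the jig to the right, origin at the centre of its underside.
There are look-alikes about, which are no part of the job. What is shaped like the work_block but orange or turquoise is not meant.

How it is judged:
By the outcome, as a careful person would: the job done as asked, in the order asked, and still so for the second after the job is handed in, with the robot touching nothing.
It also fails if it takes over 51 s, if anything falls off the work surface, if the arm or the gripper's body presses on something with over 40 N, if the wrist force passes 120 N, or if a joint passes its speed limit or range.

## Working session

There is one attempt and no reset: what is moved stays moved. The work goes in short steps, Python scripts to look and compute and a tool call to move; the robot and the scene stay as the last step left them, time stands still between calls to the robot, and variables do not carry over. Pictures are saved under pics/ and viewed, at most 10 in all, crops included, and the job is handed in when it is done.

Besides the shell and the picture viewer there is one more tool, called after "Call:" as name([rows], argument=value, ...), one row to a line, values as JSON. drive_tool: Moves the arm, as the interface text tells. Its arguments: {"type":"object","properties":{"series":{"type":"array","items":{"type":"object","properties":{"ax":{"type":"number"},"ay":{"type":"number"},"az":{"type":"number"},"tx":{"type":"number"},"ty":{"type":"number"},"tz":{"type":"number"},"hand":{"type":"number"}}}},"squeeze":{"type":"number"}},"required":["series"]}

```bash
mkdir -p pics; cat > h.py <<'E'
import numpy as np, cv2
from rig import ctrl
from scipy.spatial.transform import Rotation as R
def save(p,n): cv2.imwrite('pics/'+n,cv2.cvtColor(p['pixels'],cv2.COLOR_RGB2BGR))
def px(p,X):
    P=np.array(p['pose']);c=P[:3,:3].T@(np.array(X)-P[:3,3]);v=np.array([c[0],-c[1],-c[2]]);u=np.array(p['mtx'])@v;return u[:2]/u[2]
def ray(p,u,z):
    P=np.array(p['pose']);v=np.linalg.inv(p['mtx'])@[u[0],u[1],1];d=P[:3,:3]@[v[0],-v[1],-v[2]];o=P[:3,3];return o+d*(z-o[2])/d[2]
E
python3 - <<'E'
from h import *
np.set_printoptions(precision=4,suppress=True)
s=ctrl.sense();print(s['ee_pos'],s['ee_rot'],R.from_rotvec(s['ee_rot']).as_matrix())
for n in('top','side'):
    p=ctrl.camera(n);save(p,n+'0.png')
    for t in ('drill_jig','seat','work_block','cam_axis','cam_push','bush_axis','bush','star_knob','shim_tin','spare_block'):
        for r in ctrl.landmark_of(p,t)[:3]: print(n,t,np.array(r['location']),round(r['confidence'],2),px(p,r['location']))
E
```

```text
[0.1953 0.5404 0.4035] [-0.5419 -3.0937  0.0035] [[-0.9405  0.3399 -0.0011]
 [ 0.3399  0.9405 -0.002 ]
 [ 0.0004 -0.0023 -1.    ]]
top drill_jig [ 0.5651 -0.01   -0.0005] 0.64 [277.397  211.8722]
top seat [ 0.5899 -0.0173  0.0175] 0.92 [280.5424 199.0052]
top seat [ 0.5394 -0.0195  0.0211] 0.5 [281.8445 222.1833]
top work_block [ 0.723   0.1613 -0.0008] 0.96 [199.9113 143.0698]
top work_block [ 0.5873 -0.0304  0.0184] 0.87 [286.6948 200.0392]
top work_block [ 0.55    0.2205 -0.0013] 0.8 [171.2559 220.1967]
top cam_axis [ 0.5376 -0.0231  0.0257] 0.93 [283.5514 222.7042]
top cam_push [ 0.457  -0.0173  0.0281] 0.86 [281.233 261.288]
top cam_push [ 0.5869 -0.032   0.0154] 0.55 [287.4435 200.4742]
top bush [0.5087 0.1036 0.0436] 0.6 [222.0404 236.2111]
top bush [ 0.5661 -0.0104 -0.0016] 0.35 [277.5858 211.4965]
top star_knob [ 0.4964 -0.2128  0.0028] 0.64 [373.1972 242.2965]
top star_knob [0.6025 0.0841 0.0476] 0.34 [231.6001 190.9996]
top spare_block [ 0.7069 -0.0037 -0.0008] 0.62 [273.8937 148.8595]
side drill_jig [ 0.5659 -0.0093  0.0005] 0.76 [290.9238 231.3683]
side seat [ 0.5891 -0.
[... 236 characters left out ...]
side cam_axis [ 0.5359 -0.018   0.029 ] 0.93 [282.345  224.5609]
side cam_push [0.6065 0.0864 0.0479] 0.73 [282.9012 196.0983]
side cam_push [ 0.4577 -0.0134  0.0292] 0.71 [250.9572 231.9767]
side bush_axis [0.6085 0.0846 0.0475] 0.7 [283.968  196.3168]
side bush [0.5083 0.1069 0.0441] 0.63 [244.299  202.8241]
side bush [ 0.5353 -0.0198  0.0175] 0.54 [282.5109 229.5349]
side star_knob [ 0.4979 -0.2164  0.005 ] 0.56 [323.7838 279.0073]
side star_knob [ 0.4606 -0.0155  0.0298] 0.56 [252.6075 231.7725]
side star_knob [0.5116 0.1065 0.0438] 0.23 [245.5822 202.7161]
side shim_tin [ 0.418   0.1086 -0.0073] 0.91 [210.8173 230.5083]
side spare_block [ 0.7009  0.003  -0.0018] 0.79 [332.5103 217.6237]
```

View pics/top0.png

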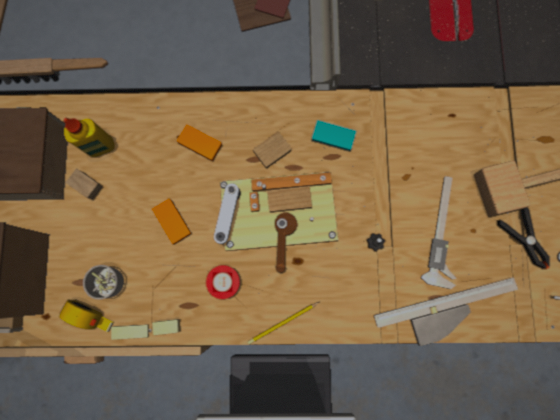

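View pics/side0.png

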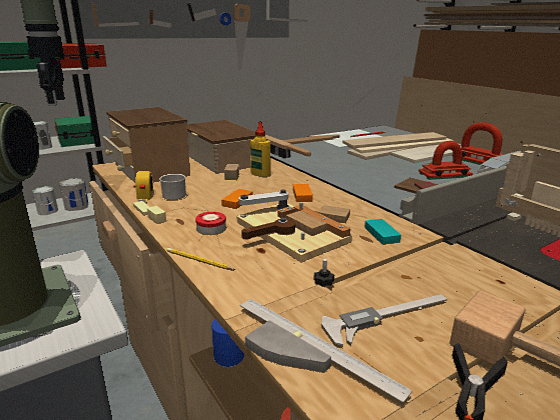

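The top view shows the jig at about px (277,212), turned about 5°. The block is at (290,199), the cam lever from (285,222) to (281,270), the bush arm from (230,188) to (221,240), the red tin at (222,282) and the knob at (375,242). The orange and turquoise blocks are decoys. I'll move over the jig with the gripper shut.

Call:
drive_tool([
  {"tx": -0.036, "ty": -0.032, "hand": 1},
  {"tx": -0.072, "ty": -0.064, "hand": 1},
  {"tx": -0.108, "ty": -0.096, "hand": 1},
  {"tx": -0.144, "ty": -0.128, "hand": 1},
  {"tx": -0.18, "ty": -0.16, "hand": 1},
])

```text
schema error: expected keys ax, ay, az, tx, ty, tz, hand
```

Call:
drive_tool([
  {"tx": -0.036, "ty": -0.032, "az": 0.12, "hand": 1},
  {"tx": -0.072, "ty": -0.064, "az": 0.24, "hand": 1},
  {"tx": -0.108, "ty": -0.096, "az": 0.36, "hand": 1},
  {"tx": -0.144, "ty": -0.128, "az": 0.48, "hand": 1},
  {"tx": -0.18, "ty": -0.16, "az": 0.6, "hand": 1},
])

```text
schema error: expected keys ax, ay, az, tx, ty, tz, hand
```

```bash
cat >> h.py <<'E'
np.set_printoptions(precision=4,suppress=True)
J=dict(o=np.array([.5655,-.0097]),th=.085)
import json,os
if os.path.exists('jig.json'):
    a=json.load(open('jig.json'));J=dict(o=np.array(a[:2]),th=a[2])
def j2w(q):
    c,s=np.cos(J['th']),np.sin(J['th']);return J['o']+np.array([[c,-s],[s,c]])@np.array(q[:2])/1000
def w2j(w):
    c,s=np.cos(J['th']),np.sin(J['th']);return np.array([[c,s],[-s,c]])@(np.array(w[:2])-J['o'])*1000
def go(q,ztip,yawj,frm=None):
    """tool shift to put fingertips (shut) at jig mm q, height ztip m, tool y at jig angle yawj deg"""
    s=ctrl.sense();M=R.from_rotvec(s['ee_rot']);m=M.as_matrix()
    w=j2w(q);tgt=np.array([w[0],w[1],ztip+.173]);d=m.T@(tgt-np.array(s['ee_pos']))
    a=J['th']+np.radians(yawj);y=np.array([np.cos(a),np.sin(a),0]);z=np.array([0,0,-1.]);T=np.stack([np.cross(y,z),y,z],1)
    print('shift',d,'turn',(M.inv()*R.from_matrix(T)).as_rotvec())
def st():
    s=ctrl.sense();m=R.from_rotvec(s['ee_rot']).as_matrix();tip=np.array(s['ee_pos'])+.173*m[:,2]
    print('t',s['t'],'tip jig',w2j(tip),'z',tip[2],'yawj',np.degrees(np.arctan2(m[1,1],m[0,1])-J['th']),'F',np.array(s['ft_force']),'open',s['opening'],'j',np.array(s['joints']))
E
python3 - <<'E'
from h import *
st();go((15,-80),.2,0)
E
```

```text
t 1.1 tip jig [-321.9677  579.9016] z 0.23170750905706688 yawj 65.25930386488636 F [ 0.9226 -0.7894 -0.2696] open 0.998769530135992 j [ 1.0735  0.2066  1.5415 -0.      1.3935 -0.1505]
shift [-0.5822 -0.4583  0.0317] turn [ 0.    -0.     1.139]
```

Call:
drive_tool([
  {"ax": 0, "ay": 0, "az": 0, "tx": -0.036, "ty": -0.032, "tz": 0, "hand": 1},
  {"ax": 0, "ay": 0, "az": 0, "tx": -0.072, "ty": -0.064, "tz": 0, "hand": 1},
  {"ax": 0, "ay": 0, "az": 0, "tx": -0.108, "ty": -0.096, "tz": 0, "hand": 1},
  {"ax": 0, "ay": 0, "az": 0, "tx": -0.144, "ty": -0.128, "tz": 0, "hand": 1},
  {"ax": 0, "ay": 0, "az": 0, "tx": -0.18, "ty": -0.16, "tz": 0, "hand": 1},
])

```text
t: 1.6
ee_pos: [0.3108, 0.3275, 0.4049]
ee_rot: [0.541, 3.094, 0.001]
ft_force: [1.3, -0.4, 0.8]
opening: 0.144
grasp_force: 0.0
```

Call:
drive_tool([
  {"ax": 0, "ay": 0, "az": 0.12, "tx": -0.036, "ty": -0.032, "tz": 0, "hand": 1},
  {"ax": 0, "ay": 0, "az": 0.24, "tx": -0.072, "ty": -0.064, "tz": 0, "hand": 1},
  {"ax": 0, "ay": 0, "az": 0.36, "tx": -0.108, "ty": -0.096, "tz": 0, "hand": 1},
  {"ax": 0, "ay": 0, "az": 0.48, "tx": -0.144, "ty": -0.128, "tz": 0, "hand": 1},
  {"ax": 0, "ay": 0, "az": 0.6, "tx": -0.18, "ty": -0.16, "tz": 0, "hand": 1},
])

```text
t: 2.1
ee_pos: [0.4257, 0.1156, 0.4051]
ee_rot: [1.439, 2.792, 0.001]
ft_force: [-0.1, 0.8, -0.2]
opening: -0.004
grasp_force: 0.0
```

```bash
python3 - <<'E'
from h import *
st();go((-40,-80),.2,0)
E
```

```text
t 2.1 tip jig [-128.3975  136.7268] z 0.23210430208161464 yawj 30.59323404761047 F [-0.0635  0.7973 -0.2296] open -0.0035904131414347617 j [ 0.0684 -0.0876  1.8515  0.0002  1.3763 -0.5506]
shift [-0.2316 -0.034   0.0322] turn [0.0013 0.0002 0.534 ]
```

Call:
drive_tool([
  {"ax": 0, "ay": 0, "az": 0.107, "tx": -0.046, "ty": -0.007, "tz": 0.0, "hand": 1},
  {"ax": 0, "ay": 0, "az": 0.214, "tx": -0.092, "ty": -0.014, "tz": 0.0, "hand": 1},
  {"ax": 0, "ay": 0, "az": 0.32, "tx": -0.138, "ty": -0.02, "tz": 0.0, "hand": 1},
  {"ax": 0, "ay": 0, "az": 0.427, "tx": -0.185, "ty": -0.027, "tz": 0.0, "hand": 1},
  {"ax": 0, "ay": 0, "az": 0.534, "tx": -0.23, "ty": -0.034, "tz": 0.0, "hand": 1},
])

```text
t: 2.6
ee_pos: [0.5327, -0.0911, 0.4048]
ee_rot: [2.125, 2.313, 0.001]
ft_force: [0.6, 0.8, 1.2]
opening: -0.005
grasp_force: 0.0
```

```bash
python3 - <<'E'
from h import *
st()
p=ctrl.camera('wrist');save(p,'w1.png');print(np.array(p['pose']))
for t in ('seat','work_block','cam_axis','cam_push','bush_axis','bush','drill_jig'):
    for r in ctrl.landmark_of(p,t)[:2]: print(t,np.array(r['location']),w2j(r['location']),round(r['confidence'],2),px(p,r['location']))
E
```

```text
t 2.6 tip jig [-39.519  -78.3878] z 0.23184240460794261 yawj 0.0007894698697220746 F [0.5831 0.8079 1.1662] open -0.004804961933543571 j [-0.3297  0.133   1.6267  0.0001  1.3813 -0.4147]
[[ 0.9964 -0.0809 -0.025   0.527 ]
 [ 0.0847  0.9541  0.2872 -0.0181]
 [ 0.0006 -0.2883  0.9575  0.3746]
 [ 0.      0.      0.      1.    ]]
work_block [ 0.5888 -0.0347  0.0151] [ 21.0934 -26.8879] 0.81 [336.6127 124.9378]
cam_axis [ 0.535  -0.0187  0.0306] [-31.154   -6.3781] 0.9 [288.2584 105.0168]
cam_push [ 0.4529 -0.0148  0.0221] [-112.6265    4.4779] 0.62 [208.4264  93.9208]
bush [0.7061 0.0019 0.001 ] [141.0772  -0.3785] 0.54 [445.9042  99.1269]
drill_jig [ 0.5702 -0.0103  0.0044] [ 4.6321 -0.9969] 0.91 [320.9043  99.711 ]
```

View pics/w1.png

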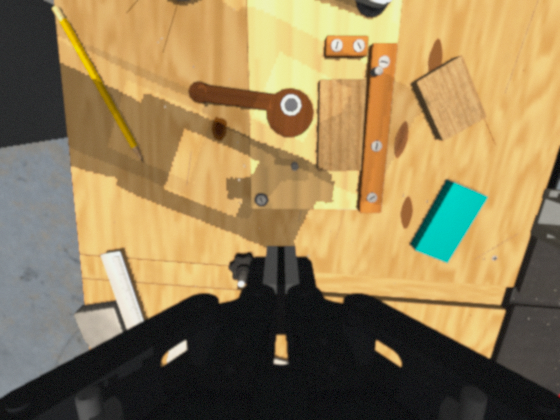

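The wrist picture shows the fence (near edge from (373,45) to (360,211)), the end stop (lower edge at about row 54), the block (columns 319–364, rows 79–170), the cam at (291,105) with its lever out to (195,92), and the base pin at (294,166). I'll refine the jig pose from these.

```bash
python3 - <<'E'
from h import *
p=ctrl.camera('wrist')
pts={(45,52):((372.5,45),.035),(45,-118):((360,211),.035),(-31.5,-5):((291,104),.0385),(75,-120):None}
A=[];B=[]
for k,v in pts.items():
    if v: w=ray(p,*v);A.append(np.array(k)/1000);B.append(w[:2])
A.append(np.array([45,92])/1000);B.append(np.array([.6075,.0855]))
A=np.array(A);B=np.array(B);a=A-A.mean(0);b=B-B.mean(0)
th=np.arctan2((a[:,0]*b[:,1]-a[:,1]*b[:,0]).sum(),(a*b).sum())
r=np.array([[np.cos(th),-np.sin(th)],[np.sin(th),np.cos(th)]]);o=B.mean(0)-r@A.mean(0)
print(th,o,(B-(A@r.T+o))*1000)
json.dump([o[0],o[1],th],open('jig.json','w'));J.update(o=o,th=th)
for n,u,z in (('stopface',(346,54),.035),('blkend',(339,171),.037),('blkleft',(342,79),.037),('blknear',(319,125),.037),('pin',(294,165),.032),('levertip',(191,91),.037)): print(n,w2j(ray(p,u,z)))
st();go((22,-118),.1,0)
E
```

```text
0.07327314178755526 [ 0.5675 -0.0072] [[-1.6578 -1.6129]
 [ 0.7729  3.3516]
 [-0.9999  0.5812]
 [ 1.8847 -2.3199]]
stopface [18.7683 42.234 ]
blkend [ 19.6449 -70.5046]
blkleft [16.2316 19.7065]
blknear [ -3.7239 -24.0235]
pin [-27.3807 -65.9496]
levertip [-130.3606    5.9871]
t 3.05 tip jig [-41.6874 -77.6213] z 0.23177856686402132 yawj 1.0815219033893586 F [ 0.0055 -0.9033 -0.1068] open 0.0004963134108748691 j [-0.3242  0.1298  1.6304  0.0001  1.3815 -0.4164]
shift [-0.0416  0.0629  0.1318] turn [-0.0001 -0.0002  0.0189]
```

```bash
python3 - <<'E'
from h import *
go((22,-99),.024,0)
E
```

```text
shift [-0.0226  0.0633  0.2078] turn [-0.0001 -0.0002  0.0189]
```

Call:
drive_tool([
  {"ax": 0, "ay": 0, "az": 0.019, "tx": -0.012, "ty": 0.032, "tz": 0.03, "hand": 1},
  {"ax": 0, "ay": 0, "az": 0.019, "tx": -0.023, "ty": 0.063, "tz": 0.06, "hand": 1},
  {"ax": 0, "ay": 0, "az": 0.019, "tx": -0.023, "ty": 0.063, "tz": 0.105, "hand": 1},
  {"ax": 0, "ay": 0, "az": 0.019, "tx": -0.023, "ty": 0.063, "tz": 0.145, "hand": 1},
  {"ax": 0, "ay": 0, "az": 0.019, "tx": -0.023, "ty": 0.063, "tz": 0.175, "hand": 1},
])

```text
t: 3.55
ee_pos: [0.5959, -0.1048, 0.2269]
ee_rot: [-2.137, -2.299, 0.002]
ft_force: [-0.5, 0.1, -0.7]
opening: -0.005
grasp_force: 0.0
```

```bash
python3 - <<'E'
from h import *
p=ctrl.camera('wrist');save(p,'w2.png')
st();go((22,-99),.024,0)
E
```

```text
t 3.6 tip jig [ 16.9645 -97.8018] z 0.048863813989605126 yawj -0.031407484111689976 F [-1.9328  0.8859 -3.272 ] open 0.0008647225024156175 j [-0.3173  0.4705  1.6047  0.      1.0787 -0.39  ]
shift [-0.0005  0.0034  0.0248] turn [-0.0113 -0.0047 -0.0006]
```

View pics/w2.png

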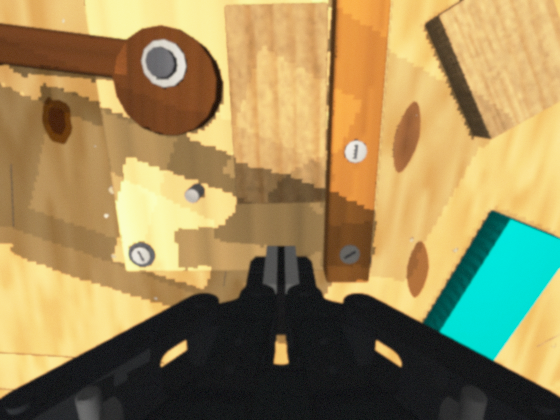

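Finger tip px (282,248) is centred on the block's free end (columns 240–325, row 200). Next I'll lower and push along +tx.

Call:
drive_tool([
  {"ax": 0, "ay": 0, "az": 0, "tx": 0, "ty": 0.003, "tz": 0.015, "hand": 1},
  {"ax": 0, "ay": 0, "az": 0, "tx": 0, "ty": 0.003, "tz": 0.025, "hand": 1},
  {"ax": 0, "ay": 0, "az": 0, "tx": 0, "ty": 0.003, "tz": 0.025, "hand": 1},
  {"ax": 0, "ay": 0, "az": 0, "tx": 0.005, "ty": 0.003, "tz": 0.025, "hand": 1},
  {"ax": 0, "ay": 0, "az": 0, "tx": 0.01, "ty": 0.003, "tz": 0.025, "hand": 1},
])

```text
t: 4.1
ee_pos: [0.5999, -0.0961, 0.2064]
ee_rot: [2.14, 2.297, 0.002]
ft_force: [0.7, 0.1, 0.1]
opening: -0.003
grasp_force: 0.0
```

Call:
drive_tool([
  {"ax": 0, "ay": 0, "az": 0, "tx": 0.003, "ty": 0, "tz": 0, "hand": 1},
  {"ax": 0, "ay": 0, "az": 0, "tx": 0.006, "ty": 0, "tz": 0, "hand": 1},
  {"ax": 0, "ay": 0, "az": 0, "tx": 0.009, "ty": 0, "tz": 0, "hand": 1},
  {"ax": 0, "ay": 0, "az": 0, "tx": 0.012, "ty": 0, "tz": 0, "hand": 1},
  {"ax": 0, "ay": 0, "az": 0, "tx": 0.015, "ty": 0, "tz": 0, "hand": 1},
])

```text
t: 4.6
ee_pos: [0.5981, -0.0811, 0.2049]
ee_rot: [2.141, 2.299, 0.0]
ft_force: [0.7, -0.3, 0.8]
opening: 0.004
grasp_force: 0.4
```

```bash
python3 - <<'E'
from h import *
st()
E
```

```text
t 4.6 tip jig [ 25.2498 -75.9258] z 0.03186357236576945 yawj -0.13285452910856166 F [ 0.6685 -0.2867  0.7775] open 0.0042170169964034394 j [-0.2779  0.4939  1.6123 -0.0002  1.0349 -0.3488]
```

Call:
drive_tool([
  {"ax": 0, "ay": 0, "az": 0, "tx": -0.005, "ty": -0.002, "tz": 0, "hand": 1},
  {"ax": 0, "ay": 0, "az": 0, "tx": -0.005, "ty": -0.003, "tz": 0.006, "hand": 1},
  {"ax": 0, "ay": 0, "az": 0, "tx": -0.001, "ty": -0.003, "tz": 0.006, "hand": 1},
  {"ax": 0, "ay": 0, "az": 0, "tx": 0.003, "ty": -0.003, "tz": 0.006, "hand": 1},
  {"ax": 0, "ay": 0, "az": 0, "tx": 0.006, "ty": -0.003, "tz": 0.006, "hand": 1},
])

```text
t: 5.1
ee_pos: [0.5945, -0.075, 0.1984]
ee_rot: [-2.141, -2.299, 0.0]
ft_force: [0.6, -0.3, 0.2]
opening: -0.002
grasp_force: 0.1
```

Call:
drive_tool([
  {"ax": 0, "ay": 0, "az": 0, "tx": 0.001, "ty": 0, "tz": 0, "hand": 1},
  {"ax": 0, "ay": 0, "az": 0, "tx": 0.002, "ty": 0, "tz": 0, "hand": 1},
  {"ax": 0, "ay": 0, "az": 0, "tx": 0.003, "ty": 0, "tz": 0, "hand": 1},
  {"ax": 0, "ay": 0, "az": 0, "tx": 0.004, "ty": 0, "tz": 0, "hand": 1},
  {"ax": 0, "ay": 0, "az": 0, "tx": 0.005, "ty": 0, "tz": 0, "hand": 1},
])

```text
t: 5.6
ee_pos: [0.5943, -0.0704, 0.1988]
ee_rot: [2.141, 2.299, 0.0]
ft_force: [0.0, -0.2, 0.8]
opening: -0.001
grasp_force: 0.2
```

```bash
python3 - <<'E'
from h import *
p=ctrl.camera('wrist');save(p,'w3.png')
st()
E
```

```text
t 5.65 tip jig [ 22.2329 -64.835 ] z 0.025793593850069324 yawj -0.12478626821483811 F [ 0.5751 -0.1345 -0.0842] open -0.0012168412058103872 j [-0.2622  0.4944  1.6276  0.      1.0193 -0.3333]
```

View pics/w3.png

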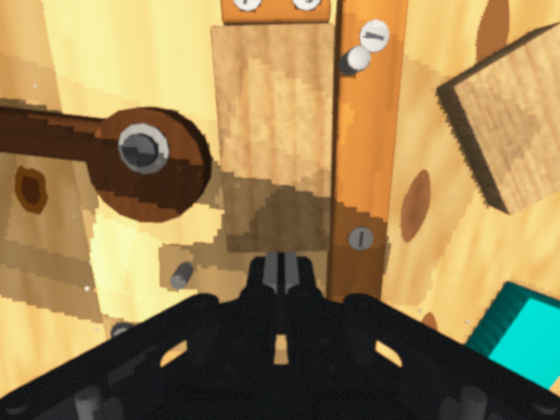

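Only a slight gap of 1–2 mm is left between the block end (row 27) and the stop (row 23). I'll ease forward until the force shows contact.

Call:
drive_tool([
  {"ax": 0, "ay": 0, "az": 0, "tx": 0.001, "ty": 0, "tz": 0, "hand": 1},
  {"ax": 0, "ay": 0, "az": 0, "tx": 0.002, "ty": 0, "tz": 0, "hand": 1},
  {"ax": 0, "ay": 0, "az": 0, "tx": 0.003, "ty": 0, "tz": 0, "hand": 1},
  {"ax": 0, "ay": 0, "az": 0, "tx": 0.003, "ty": 0, "tz": 0, "hand": 1},
  {"ax": 0, "ay": 0, "az": 0, "tx": 0.003, "ty": 0, "tz": 0, "hand": 1},
])

```text
t: 6.15
ee_pos: [0.5942, -0.069, 0.1989]
ee_rot: [2.139, 2.297, -0.004]
ft_force: [-1.1, -6.7, 0.1]
opening: 0.005
grasp_force: 3.4
```

Block contacts the stop with about 6.7 N. I'll back off, rise and go to the cam lever.

Call:
drive_tool([
  {"ax": 0, "ay": 0, "az": 0, "tx": -0.01, "ty": 0, "tz": 0, "hand": 1},
  {"ax": 0, "ay": 0, "az": 0, "tx": -0.02, "ty": 0, "tz": -0.01, "hand": 1},
  {"ax": 0, "ay": 0, "az": 0, "tx": -0.02, "ty": 0, "tz": -0.05, "hand": 1},
  {"ax": 0, "ay": 0, "az": 0, "tx": -0.01, "ty": -0.02, "tz": -0.08, "hand": 1},
  {"ax": 0, "ay": 0, "az": 0, "tx": 0.01, "ty": -0.05, "tz": -0.1, "hand": 1},
])

```text
t: 6.65
ee_pos: [0.5453, -0.0625, 0.3027]
ee_rot: [2.139, 2.292, 0.006]
ft_force: [0.6, -0.3, 0.4]
opening: 0.0
grasp_force: 0.0
```

```bash
cat >> h.py <<'E'
def arc(piv,r,off,phis,ztip,yaw0):
    """rows: finger centre at piv+r*u(phi)+off*clockwise normal, tool y yaw=phi-yaw0"""
    for f in phis:
        a=np.radians(f);q=np.array(piv)+r*np.array([np.cos(a),np.sin(a)])+off*np.array([np.sin(a),-np.cos(a)])
        print(f,end=' ');go(q,ztip,f-yaw0)
C=(-31.5,-5);B=(45,92)
E
python3 - <<'E'
from h import *
st()
p=ctrl.camera('wrist');save(p,'w4.png')
arc(C,80,34,[167],.08,180)
E
```

```text
t 6.65 tip jig [-24.9235 -53.872 ] z 0.12974153142819483 yawj -0.2477382865412682 F [ 0.5539 -0.3013  0.4134] open 0.00038337822051850697 j [-0.272   0.2556  1.7066  0.0005  1.1718 -0.3411]
167 shift [ 0.0957 -0.0716  0.0507] turn [ 0.0015 -0.0015  0.2248]
```

View pics/w4.png

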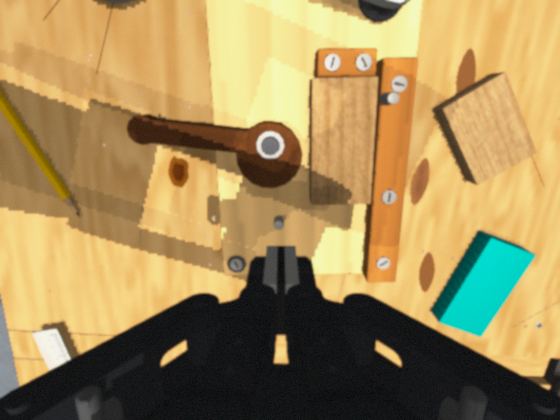

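The block is against the stop at row 77, and the lever runs from (270,145) to (140,128). I'll move to its left side and descend.

Call:
drive_tool([
  {"ax": 0, "ay": 0, "az": 0.07, "tx": 0.032, "ty": -0.024, "tz": 0.01, "hand": 1},
  {"ax": 0, "ay": 0, "az": 0.15, "tx": 0.064, "ty": -0.048, "tz": 0.03, "hand": 1},
  {"ax": 0, "ay": 0, "az": 0.22, "tx": 0.096, "ty": -0.072, "tz": 0.05, "hand": 1},
  {"ax": 0, "ay": 0, "az": 0.22, "tx": 0.096, "ty": -0.072, "tz": 0.08, "hand": 1},
  {"ax": 0, "ay": 0, "az": 0.22, "tx": 0.096, "ty": -0.072, "tz": 0.104, "hand": 1},
])

```text
t: 7.2
ee_pos: [0.464, 0.0305, 0.1942]
ee_rot: [-2.379, -2.052, -0.001]
ft_force: [0.3, -1.0, -1.1]
opening: 0.006
grasp_force: 0.0
```

```bash
python3 - <<'E'
from h import *
st()
p=ctrl.camera('wrist');save(p,'w5.png')
arc(C,80,19.5,[165,172,179,186,193,200],.026,180)
E
```

```text
t 7.2 tip jig [-100.3728   45.2801] z 0.021210038973505374 yawj -12.650948369284814 F [ 0.3234 -1.015  -1.1377] open 0.0056404103042121505 j [-0.121   0.2749  1.9653  0.0007  0.9012  0.0261]
165 shift [-0.0106  0.0006 -0.0082] turn [-0.0066 -0.0002  0.0401]
172 shift [-0.0204 -0.0016 -0.0081] turn [-0.0066 -0.0006 -0.0821]
179 shift [-0.0305 -0.0025 -0.0081] turn [-0.0066 -0.001  -0.2042]
186 shift [-0.0405 -0.0023 -0.0081] turn [-0.0065 -0.0014 -0.3264]
193 shift [-0.0504 -0.0008 -0.0082] turn [-0.0065 -0.0018 -0.4486]
200 shift [-0.0601  0.0019 -0.0082] turn [-0.0064 -0.0022 -0.5708]
```

View pics/w5.png

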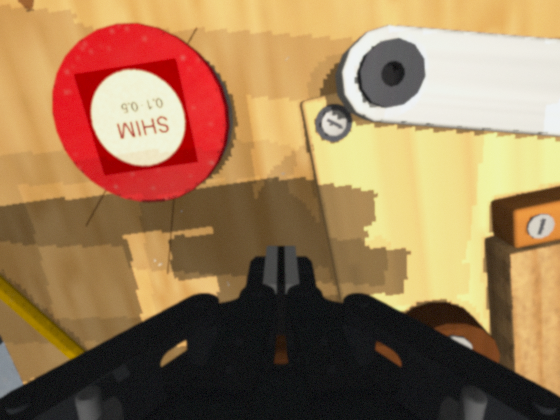

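Fingertips at (282,255) are on the lever's left side, clear of the tin and bush arm. Start the sweep.

Call:
drive_tool([
  {"ax": 0, "ay": 0, "az": 0, "tx": -0.014, "ty": 0, "tz": -0.008, "hand": 1},
  {"ax": 0, "ay": 0, "az": -0.1, "tx": -0.0225, "ty": -0.002, "tz": -0.008, "hand": 1},
  {"ax": 0, "ay": 0, "az": -0.2, "tx": -0.0305, "ty": -0.0025, "tz": -0.008, "hand": 1},
  {"ax": 0, "ay": 0, "az": -0.32, "tx": -0.0405, "ty": -0.0025, "tz": -0.008, "hand": 1},
  {"ax": 0, "ay": 0, "az": -0.44, "tx": -0.05, "ty": -0.001, "tz": -0.008, "hand": 1},
])

```text
t: 7.75
ee_pos: [0.4568, -0.0201, 0.2038]
ee_rot: [-1.87, -2.524, -0.002]
ft_force: [0.3, 1.9, 0.8]
opening: 0.002
grasp_force: 1.0
```

```bash
python3 - <<'E'
from h import *
st()
arc(C,80,19.5,[199,205,211,217,223],.028,180)
E
```

```text
t 7.75 tip jig [-111.2656   -4.4885] z 0.030813383902791508 yawj 12.71232488370283 F [0.259  1.928  0.7672] open 0.0016318073680943702 j [-0.234   0.242   1.9811  0.0016  0.9184 -0.5301]
199 shift [-0.0073 -0.0038  0.0028] turn [ 0.0008 -0.001  -0.1097]
205 shift [-0.0158 -0.0045  0.0028] turn [ 0.0008 -0.001  -0.2145]
211 shift [-0.0245 -0.0043  0.0028] turn [ 0.0009 -0.0009 -0.3192]
217 shift [-0.033  -0.0031  0.0028] turn [ 0.0009 -0.0009 -0.4239]
223 shift [-0.0414 -0.0011  0.0028] turn [ 0.001  -0.0008 -0.5286]
```

Call:
drive_tool([
  {"ax": 0, "ay": 0, "az": -0.11, "tx": -0.0075, "ty": -0.003, "tz": 0.002, "hand": 1},
  {"ax": 0, "ay": 0, "az": -0.21, "tx": -0.016, "ty": -0.0045, "tz": 0.002, "hand": 1},
  {"ax": 0, "ay": 0, "az": -0.32, "tx": -0.0245, "ty": -0.0045, "tz": 0.002, "hand": 1},
  {"ax": 0, "ay": 0, "az": -0.42, "tx": -0.033, "ty": -0.003, "tz": 0.002, "hand": 1},
  {"ax": 0, "ay": 0, "az": -0.53, "tx": -0.0415, "ty": -0.001, "tz": 0.002, "hand": 1},
])

```text
t: 8.25
ee_pos: [0.4674, -0.0602, 0.2015]
ee_rot: [-1.144, -2.924, -0.001]
ft_force: [-1.8, 0.1, 0.6]
opening: -0.002
grasp_force: 0.9
```

```bash
python3 - <<'E'
from h import *
st()
arc(C,80,19.5,[222,227,232,237,242],.028,180)
E
```

```text
t 8.25 tip jig [-103.8812  -45.3064] z 0.02850731115720001 yawj 43.05215940931635 F [-1.8099  0.0855  0.571 ] open -0.0019064118323249301 j [-0.3122  0.2721  1.9475  0.0007  0.9235 -1.1373]
222 shift [0.0013 0.0008 0.0005] turn [-0.0001 -0.0016  0.0184]
227 shift [-0.0057 -0.0008  0.0005] turn [-0.0001 -0.0016 -0.0689]
232 shift [-0.0129 -0.0017  0.0005] turn [ 0.     -0.0016 -0.1562]
237 shift [-0.02   -0.002   0.0005] turn [ 0.0001 -0.0016 -0.2434]
242 shift [-0.0272 -0.0016  0.0005] turn [ 0.0001 -0.0016 -0.3307]
```

Call:
drive_tool([
  {"ax": 0, "ay": 0, "az": -0.07, "tx": -0.006, "ty": -0.001, "tz": 0, "hand": 1},
  {"ax": 0, "ay": 0, "az": -0.155, "tx": -0.013, "ty": -0.0015, "tz": 0, "hand": 1},
  {"ax": 0, "ay": 0, "az": -0.24, "tx": -0.02, "ty": -0.002, "tz": 0, "hand": 1},
  {"ax": 0, "ay": 0, "az": -0.33, "tx": -0.027, "ty": -0.0015, "tz": 0, "hand": 1},
  {"ax": 0, "ay": 0, "az": -0.36, "tx": -0.03, "ty": -0.001, "tz": 0, "hand": 1},
])

```text
t: 8.75
ee_pos: [0.4887, -0.0817, 0.2013]
ee_rot: [-0.606, -3.081, 0.0]
ft_force: [-2.3, -1.5, 0.6]
opening: -0.002
grasp_force: 1.1
```

```bash
python3 - <<'E'
from h import *
st()
arc(C,80,19.5,[247,251,255,259,262.4],.028,180)
E
```

```text
t 8.75 tip jig [-84.3199 -68.4231] z 0.028327942494654063 yawj 63.549618681750935 F [-2.3417 -1.4672  0.6309] open -0.0017834295438185386 j [-0.3404  0.3151  1.8886 -0.0004  0.9397 -1.5226]
247 shift [-0.0041 -0.0008  0.0003] turn [-0.0004 -0.0018 -0.0602]
251 shift [-0.0098 -0.0016  0.0003] turn [-0.0003 -0.0018 -0.13  ]
255 shift [-0.0155 -0.002   0.0003] turn [-0.0002 -0.0018 -0.1998]
259 shift [-0.0212 -0.0021  0.0003] turn [-0.0002 -0.0018 -0.2697]
262.4 shift [-0.0261 -0.0018  0.0003] turn [-0.0001 -0.0019 -0.329 ]
```

Call:
drive_tool([
  {"ax": 0, "ay": 0, "az": -0.05, "tx": -0.004, "ty": -0.001, "tz": 0, "hand": 1},
  {"ax": 0, "ay": 0, "az": -0.1, "tx": -0.008, "ty": -0.0015, "tz": 0, "hand": 1},
  {"ax": 0, "ay": 0, "az": -0.15, "tx": -0.012, "ty": -0.002, "tz": 0, "hand": 1},
  {"ax": 0, "ay": 0, "az": -0.2, "tx": -0.0155, "ty": -0.002, "tz": 0, "hand": 1},
  {"ax": 0, "ay": 0, "az": -0.24, "tx": -0.019, "ty": -0.002, "tz": 0, "hand": 1},
])

```text
t: 9.25
ee_pos: [0.5038, -0.0905, 0.201]
ee_rot: [-0.232, -3.125, -0.0]
ft_force: [-9.6, -0.4, 5.7]
opening: 0.004
grasp_force: 4.3
```

Call:
drive_tool([
  {"ax": 0, "ay": 0, "az": -0.02, "tx": -0.0015, "ty": 0, "tz": 0, "hand": 1},
  {"ax": 0, "ay": 0, "az": -0.04, "tx": -0.003, "ty": 0, "tz": 0, "hand": 1},
  {"ax": 0, "ay": 0, "az": -0.06, "tx": -0.0045, "ty": 0, "tz": 0, "hand": 1},
  {"ax": 0, "ay": 0, "az": -0.08, "tx": -0.006, "ty": 0, "tz": 0, "hand": 1},
  {"ax": 0, "ay": 0, "az": -0.08, "tx": -0.007, "ty": 0, "tz": 0, "hand": 1},
])

```text
t: 9.75
ee_pos: [0.5095, -0.0917, 0.2005]
ee_rot: [-0.108, -3.128, -0.0]
ft_force: [-11.4, -4.0, 7.0]
opening: -0.001
grasp_force: 5.8
```

```bash
python3 - <<'E'
from h import *
st()
arc(C,80,19.5,[262.4],.028,180)
E
```

```text
t 9.75 tip jig [-65.9758 -79.8035] z 0.02754542521561612 yawj 81.84148103554188 F [-11.3918  -3.9766   6.9553] open -0.0005053311497134698 j [-0.3444  0.3573  1.8306 -0.0043  0.9648 -1.8436]
262.4 shift [-0.0028 -0.0013 -0.0005] turn [-0.0003 -0.0116 -0.0098]
```

Call:
drive_tool([
  {"ax": 0, "ay": 0, "az": 0, "tx": -0.001, "ty": 0, "tz": 0, "hand": 1},
  {"ax": 0, "ay": 0, "az": 0, "tx": -0.002, "ty": 0, "tz": 0, "hand": 1},
  {"ax": 0, "ay": 0, "az": 0, "tx": -0.003, "ty": 0, "tz": 0, "hand": 1},
  {"ax": 0, "ay": 0, "az": 0, "tx": -0.004, "ty": 0, "tz": 0, "hand": 1},
  {"ax": 0, "ay": 0, "az": 0, "tx": -0.004, "ty": 0, "tz": 0, "hand": 1},
])

```text
t: 10.25
ee_pos: [0.5131, -0.0923, 0.2004]
ee_rot: [-0.108, -3.127, 0.001]
ft_force: [-12.9, -5.1, 6.5]
opening: 0.004
grasp_force: 6.4
```

```bash
python3 - <<'E'
from h import *
st()
p=ctrl.camera('wrist');save(p,'w6.png')
arc(C,80,19.5,[262.4],.028,180)
E
```

```text
t 10.25 tip jig [-62.6175 -80.6856] z 0.027436198560283898 yawj 81.8356055735153 F [-12.9491  -5.072    6.5228] open 0.0037600490219299935 j [-0.3428  0.364   1.8211 -0.0054  0.9685 -1.8413]
262.4 shift [ 0.0009 -0.001  -0.0005] turn [-0.001  -0.0126 -0.0099]
```

View pics/w6.png

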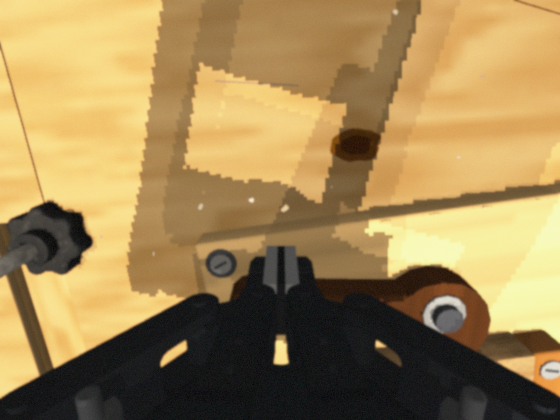

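The lever now points right, from (445,315) to (240,290), with the finger on it. It still follows the push, so I'll continue to the stop.

Call:
drive_tool([
  {"ax": 0, "ay": 0, "az": -0.01, "tx": -0.001, "ty": 0, "tz": 0, "hand": 1},
  {"ax": 0, "ay": 0, "az": -0.02, "tx": -0.002, "ty": 0, "tz": 0, "hand": 1},
  {"ax": 0, "ay": 0, "az": -0.03, "tx": -0.003, "ty": 0, "tz": 0, "hand": 1},
  {"ax": 0, "ay": 0, "az": -0.03, "tx": -0.004, "ty": 0, "tz": 0, "hand": 1},
  {"ax": 0, "ay": 0, "az": -0.03, "tx": -0.004, "ty": 0, "tz": 0, "hand": 1},
])

```text
t: 10.8
ee_pos: [0.516, -0.0927, 0.2002]
ee_rot: [-0.061, -3.124, 0.001]
ft_force: [-17.5, -7.2, 11.1]
opening: -0.0
grasp_force: 8.8
```

Call:
drive_tool([
  {"ax": 0, "ay": 0, "az": 0, "tx": -0.0005, "ty": 0, "tz": 0, "hand": 1},
  {"ax": 0, "ay": 0, "az": 0, "tx": -0.001, "ty": 0, "tz": 0, "hand": 1},
  {"ax": 0, "ay": 0, "az": 0, "tx": -0.0015, "ty": 0, "tz": 0, "hand": 1},
  {"ax": 0, "ay": 0, "az": 0, "tx": -0.002, "ty": 0, "tz": 0, "hand": 1},
  {"ax": 0, "ay": 0, "az": 0, "tx": -0.002, "ty": 0, "tz": 0, "hand": 1},
])

```text
t: 11.3
ee_pos: [0.5169, -0.0928, 0.2002]
ee_rot: [-0.06, -3.12, 0.001]
ft_force: [-22.4, -6.5, 15.5]
opening: -0.004
grasp_force: 11.2
```

```bash
python3 - <<'E'
from h import *
st()
E
```

```text
t 11.3 tip jig [-60.4085 -81.4024] z 0.027211162601348926 yawj 83.6003573963543 F [-22.3663  -6.4611  15.5473] open -0.0035903345911731553 j [-0.3406  0.373   1.8088 -0.0087  0.9799 -1.868 ]
```

Call:
drive_tool([
  {"ax": 0, "ay": 0, "az": 0, "tx": -0.0005, "ty": 0, "tz": 0, "hand": 1},
  {"ax": 0, "ay": 0, "az": 0, "tx": -0.001, "ty": 0, "tz": 0, "hand": 1},
  {"ax": 0, "ay": 0, "az": 0, "tx": -0.0015, "ty": 0, "tz": 0, "hand": 1},
  {"ax": 0, "ay": 0, "az": 0, "tx": -0.0015, "ty": 0, "tz": 0, "hand": 1},
  {"ax": 0, "ay": 0, "az": 0, "tx": -0.0015, "ty": 0, "tz": 0, "hand": 1},
])

```text
t: 11.8
ee_pos: [0.5175, -0.0928, 0.2001]
ee_rot: [-0.059, -3.117, 0.001]
ft_force: [-26.2, -7.0, 18.8]
opening: 0.004
grasp_force: 13.0
```

```bash
python3 - <<'E'
from h import *
st();arc(C,80,45,[262.4],.1,180)
E
```

```text
t 11.8 tip jig [-60.3346 -81.3972] z 0.02716643967633986 yawj 83.61806243242657 F [-26.1538  -7.0093  18.7856] open 0.003750531296956339 j [-0.34    0.3749  1.8061 -0.0097  0.9837 -1.8672]
262.4 shift [ 0.0325 -0.0001 -0.0721] turn [-0.0011 -0.0245  0.0212]
```

The tip moved only 0.07 mm while the force rose, so the lever is at its stop. I'll back off, rise and go round to the bush arm.

Call:
drive_tool([
  {"ax": 0, "ay": 0, "az": 0, "tx": 0.012, "ty": 0, "tz": 0, "hand": 1},
  {"ax": 0, "ay": 0, "az": 0, "tx": 0.03, "ty": 0, "tz": -0.01, "hand": 1},
  {"ax": 0, "ay": 0, "az": 0, "tx": 0.03, "ty": 0, "tz": -0.055, "hand": 1},
  {"ax": 0, "ay": 0, "az": 0.14, "tx": 0.03, "ty": 0, "tz": -0.1, "hand": 1},
  {"ax": 0, "ay": 0, "az": 0.28, "tx": 0.03, "ty": 0, "tz": -0.12, "hand": 1},
])

```text
t: 12.3
ee_pos: [0.4955, -0.0913, 0.3264]
ee_rot: [0.508, 3.091, -0.002]
ft_force: [1.2, 0.4, 0.3]
opening: -0.003
grasp_force: 0.0
```

```bash
python3 - <<'E'
from h import *
st();arc(B,90,50,[166],.12,180)
p=ctrl.camera('top');save(p,'t7.png')
E
```

```text
t 12.3 tip jig [-76.4843 -79.0948] z 0.1534417063274714 yawj 67.12385019518936 F [1.1546 0.3981 0.3052] open -0.0028608679310280403 j [-0.3544  0.1343  1.7977  0.0008  1.2005 -1.5994]
166 shift [0.0499 0.2404 0.0331] turn [0.0069 0.0073 1.4159]
```

Call:
drive_tool([
  {"ax": 0, "ay": 0, "az": 0.14, "tx": 0.01, "ty": 0.048, "tz": 0, "hand": 1},
  {"ax": 0, "ay": 0, "az": 0.28, "tx": 0.02, "ty": 0.096, "tz": 0, "hand": 1},
  {"ax": 0, "ay": 0, "az": 0.42, "tx": 0.03, "ty": 0.144, "tz": 0, "hand": 1},
  {"ax": 0, "ay": 0, "az": 0.56, "tx": 0.04, "ty": 0.192, "tz": 0, "hand": 1},
  {"ax": 0, "ay": 0, "az": 0.7, "tx": 0.05, "ty": 0.24, "tz": 0, "hand": 1},
])

```text
t: 12.85
ee_pos: [0.5198, 0.132, 0.3215]
ee_rot: [1.487, 2.767, 0.002]
ft_force: [1.1, 0.1, -0.4]
opening: 0.0
grasp_force: 0.0
```

Call:
drive_tool([
  {"ax": 0, "ay": 0, "az": 0.14, "tx": 0, "ty": 0, "tz": 0, "hand": 1},
  {"ax": 0, "ay": 0, "az": 0.28, "tx": 0, "ty": 0, "tz": 0, "hand": 1},
  {"ax": 0, "ay": 0, "az": 0.42, "tx": 0, "ty": 0, "tz": 0.01, "hand": 1},
  {"ax": 0, "ay": 0, "az": 0.56, "tx": 0, "ty": 0, "tz": 0.02, "hand": 1},
  {"ax": 0, "ay": 0, "az": 0.7, "tx": 0, "ty": 0, "tz": 0.03, "hand": 1},
])

```text
t: 13.35
ee_pos: [0.5199, 0.1305, 0.2909]
ee_rot: [-2.346, -2.09, -0.002]
ft_force: [-0.3, 0.9, -0.7]
opening: 0.002
grasp_force: 0.0
```

```bash
python3 - <<'E'
from h import *
st();arc(B,90,50,[166],.048,180)
p=ctrl.camera('wrist');save(p,'w8.png')
for r in ctrl.landmark_of(p,'bush')[:2]: print(w2j(r['location']),r)
E
```

```text
t 13.35 tip jig [-37.2165 140.9644] z 0.11795007346564404 yawj -10.801261079004023 F [-0.2878  0.8524 -0.6528] open 0.0015008460586174637 j [0.0843 0.2477 1.7446 0.0007 1.1485 0.1992]
166 shift [0.0223 0.0029 0.07  ] turn [ 0.0007 -0.0008  0.0558]
[-48.7084 120.1157] {'location': [0.5101, 0.109, 0.0443], 'confidence': 0.56}
[-146.9954  126.6286] {'location': [0.4116, 0.1083, 0.0021], 'confidence': 0.26}
```

View pics/w8.png

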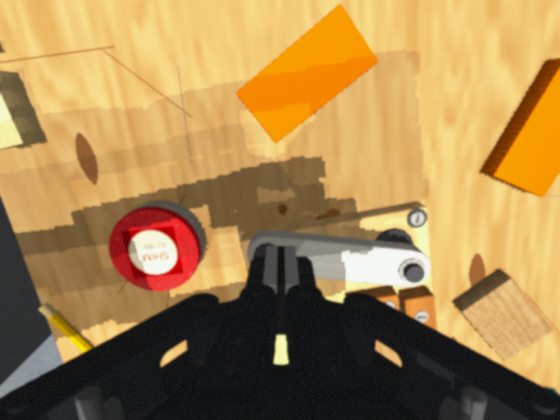

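The bush arm runs from (412,270) to (260,250), with the finger beside and above its end; the orange decoy lies ahead and clear. I'll shift away 24 mm, then descend.

Call:
drive_tool([
  {"ax": 0, "ay": 0, "az": 0.05, "tx": 0.024, "ty": 0.003, "tz": 0, "hand": 1},
  {"ax": 0, "ay": 0, "az": 0.05, "tx": 0.024, "ty": 0.003, "tz": 0.02, "hand": 1},
  {"ax": 0, "ay": 0, "az": 0.05, "tx": 0.024, "ty": 0.003, "tz": 0.045, "hand": 1},
  {"ax": 0, "ay": 0, "az": 0.05, "tx": 0.024, "ty": 0.003, "tz": 0.068, "hand": 1},
  {"ax": 0, "ay": 0, "az": 0.05, "tx": 0.024, "ty": 0.003, "tz": 0.068, "hand": 1},
])

```text
t: 13.95
ee_pos: [0.5237, 0.1537, 0.2201]
ee_rot: [-2.386, -2.037, 0.009]
ft_force: [-0.1, 0.7, 0.2]
opening: 0.002
grasp_force: 0.0
```

```bash
python3 - <<'E'
from h import *
st();arc(B,90,25,[162,168,174,180,186],.048,180)
E
```

```text
t 13.95 tip jig [-32.9951 163.7137] z 0.04714402548617855 yawj -13.220399125982823 F [-0.1379  0.7125  0.2026] open 0.001982985016629751 j [0.1268 0.3721 1.7552 0.0003 1.0209 0.2841]
162 shift [-0.0198  0.0036 -0.0009] turn [-0.0064  0.0019  0.0834]
168 shift [-0.0292  0.0007 -0.0008] turn [-0.0065  0.0015 -0.0213]
174 shift [-0.0388 -0.0012 -0.0008] turn [-0.0066  0.0012 -0.126 ]
180 shift [-0.0485 -0.0021 -0.0008] turn [-0.0067  0.0009 -0.2307]
186 shift [-0.0583 -0.002  -0.0008] turn [-0.0067  0.0005 -0.3355]
```

Call:
drive_tool([
  {"ax": 0, "ay": 0, "az": 0.05, "tx": -0.015, "ty": 0.003, "tz": 0, "hand": 1},
  {"ax": 0, "ay": 0, "az": 0.02, "tx": -0.025, "ty": 0.002, "tz": 0, "hand": 1},
  {"ax": 0, "ay": 0, "az": -0.08, "tx": -0.035, "ty": -0.001, "tz": 0, "hand": 1},
  {"ax": 0, "ay": 0, "az": -0.2, "tx": -0.046, "ty": -0.002, "tz": 0, "hand": 1},
  {"ax": 0, "ay": 0, "az": -0.32, "tx": -0.057, "ty": -0.002, "tz": 0, "hand": 1},
])

```text
t: 14.45
ee_pos: [0.5149, 0.097, 0.2249]
ee_rot: [2.032, 2.394, 0.004]
ft_force: [-0.8, 0.3, 0.9]
opening: 0.002
grasp_force: 0.8
```

```bash
python3 - <<'E'
from h import *
st();arc(B,90,25,[191,197,203,209,215],.048,180)
E
```

```text
t 14.45 tip jig [-44.3454 107.9108] z 0.051950534112078534 yawj 5.162994873234917 F [-0.7925  0.2939  0.8572] open 0.0023865851030783103 j [ 0.0208  0.3231  1.8118  0.0008  1.0039 -0.143 ]
191 shift [-0.0081 -0.004   0.0039] turn [ 0.0029 -0.0001 -0.1019]
197 shift [-0.0178 -0.0052  0.0039] turn [ 0.0029  0.0001 -0.2066]
203 shift [-0.0276 -0.0053  0.0039] turn [ 0.0029  0.0002 -0.3113]
209 shift [-0.0373 -0.0044  0.0039] turn [ 0.0029  0.0004 -0.416 ]
215 shift [-0.0469 -0.0025  0.0039] turn [ 0.0029  0.0005 -0.5208]
```

Call:
drive_tool([
  {"ax": 0, "ay": 0, "az": -0.1, "tx": -0.008, "ty": -0.003, "tz": 0.003, "hand": 1},
  {"ax": 0, "ay": 0, "az": -0.2, "tx": -0.018, "ty": -0.005, "tz": 0.004, "hand": 1},
  {"ax": 0, "ay": 0, "az": -0.31, "tx": -0.0275, "ty": -0.0055, "tz": 0.004, "hand": 1},
  {"ax": 0, "ay": 0, "az": -0.42, "tx": -0.0375, "ty": -0.0045, "tz": 0.004, "hand": 1},
  {"ax": 0, "ay": 0, "az": -0.52, "tx": -0.047, "ty": -0.0025, "tz": 0.004, "hand": 1},
])

```text
t: 14.95
ee_pos: [0.5199, 0.05, 0.221]
ee_rot: [1.349, 2.835, 0.002]
ft_force: [-1.6, 1.3, 0.4]
opening: 0.003
grasp_force: 0.7
```

```bash
python3 - <<'E'
from h import *
st();arc(B,90,25,[218,224,230,236,242],.048,180)
E
```

```text
t 14.95 tip jig [-42.8105  60.5109] z 0.04795495378031009 yawj 34.918564840221954 F [-1.644   1.2635  0.3615] open 0.0026694725827389842 j [-0.07    0.3269  1.8172  0.0002  0.9949 -0.7528]
218 shift [-0.0046 -0.0008 -0.    ] turn [ 0.002   0.0017 -0.0538]
224 shift [-0.0142 -0.0024 -0.    ] turn [ 0.0019  0.0018 -0.1585]
230 shift [-0.024 -0.003 -0.   ] turn [ 0.0018  0.0019 -0.2632]
236 shift [-0.0338 -0.0026  0.    ] turn [ 0.0017  0.002  -0.3679]
242 shift [-0.0434 -0.0011  0.    ] turn [ 0.0016  0.0021 -0.4727]
```

Call:
drive_tool([
  {"ax": 0, "ay": 0, "az": -0.08, "tx": -0.007, "ty": -0.001, "tz": 0, "hand": 1},
  {"ax": 0, "ay": 0, "az": -0.18, "tx": -0.016, "ty": -0.0025, "tz": 0, "hand": 1},
  {"ax": 0, "ay": 0, "az": -0.28, "tx": -0.026, "ty": -0.003, "tz": 0, "hand": 1},
  {"ax": 0, "ay": 0, "az": -0.37, "tx": -0.034, "ty": -0.0025, "tz": 0, "hand": 1},
  {"ax": 0, "ay": 0, "az": -0.47, "tx": -0.0435, "ty": -0.001, "tz": 0, "hand": 1},
])

```text
t: 15.45
ee_pos: [0.5463, 0.0154, 0.2208]
ee_rot: [0.652, 3.072, -0.0]
ft_force: [-1.2, 0.2, -0.4]
opening: -0.004
grasp_force: 0.7
```

```bash
python3 - <<'E'
from h import *
st();arc(B,90,25,[245,248,251,254,257],.048,180)
E
```

```text
t 15.45 tip jig [-19.2082  24.0518] z 0.04781231749367232 yawj 61.83367899851883 F [-1.1559  0.1873 -0.3725] open -0.004446777336644844 j [-0.1301  0.3702  1.7562 -0.0003  1.0135 -1.2824]
245 shift [-0.0048 -0.001  -0.0002] turn [ 0.0002  0.0016 -0.0553]
248 shift [-0.0096 -0.0019 -0.0002] turn [ 0.0001  0.0017 -0.1076]
251 shift [-0.0145 -0.0026 -0.0002] turn [ 0.0001  0.0017 -0.16  ]
254 shift [-0.0193 -0.003  -0.0002] turn [ 0.0001  0.0017 -0.2123]
257 shift [-0.0242 -0.0032 -0.0001] turn [ 0.      0.0017 -0.2647]
```

Call:
drive_tool([
  {"ax": 0, "ay": 0, "az": -0.05, "tx": -0.0045, "ty": -0.001, "tz": 0, "hand": 1},
  {"ax": 0, "ay": 0, "az": -0.1, "tx": -0.009, "ty": -0.002, "tz": 0, "hand": 1},
  {"ax": 0, "ay": 0, "az": -0.15, "tx": -0.0135, "ty": -0.0025, "tz": 0, "hand": 1},
  {"ax": 0, "ay": 0, "az": -0.19, "tx": -0.0175, "ty": -0.003, "tz": 0, "hand": 1},
  {"ax": 0, "ay": 0, "az": -0.22, "tx": -0.021, "ty": -0.003, "tz": 0, "hand": 1},
])

```text
t: 15.95
ee_pos: [0.5643, 0.004, 0.2209]
ee_rot: [0.315, 3.124, -0.001]
ft_force: [-1.9, -0.8, -0.8]
opening: 0.001
grasp_force: 0.8
```

Call:
drive_tool([
  {"ax": 0, "ay": 0, "az": -0.01, "tx": -0.001, "ty": 0, "tz": 0, "hand": 1},
  {"ax": 0, "ay": 0, "az": -0.02, "tx": -0.002, "ty": 0, "tz": 0, "hand": 1},
  {"ax": 0, "ay": 0, "az": -0.03, "tx": -0.003, "ty": 0, "tz": 0, "hand": 1},
  {"ax": 0, "ay": 0, "az": -0.04, "tx": -0.004, "ty": 0, "tz": 0, "hand": 1},
  {"ax": 0, "ay": 0, "az": -0.04, "tx": -0.004, "ty": 0, "tz": 0, "hand": 1},
])

```text
t: 16.45
ee_pos: [0.5678, 0.0047, 0.2189]
ee_rot: [0.253, 3.131, 0.0]
ft_force: [-1.1, -0.5, 1.0]
opening: -0.0
grasp_force: 0.4
```

```bash
python3 - <<'E'
from h import *
st();arc(B,90,25,[257],.048,180)
E
```

```text
t 16.45 tip jig [ 1.3133 11.8957] z 0.04593468353486288 yawj 76.57933754349702 F [-1.1453 -0.5385  0.9609] open -0.0003560281657103455 j [-0.1441  0.4108  1.702   0.0001  1.0283 -1.554 ]
257 shift [ 0.0003 -0.0021 -0.0021] turn [ 0.0001  0.0006 -0.0073]
```

Not at the stop yet (about 1 N). I'll ease on.

Call:
drive_tool([
  {"ax": 0, "ay": 0, "az": 0, "tx": -0.001, "ty": 0, "tz": 0, "hand": 1},
  {"ax": 0, "ay": 0, "az": 0, "tx": -0.0015, "ty": 0, "tz": 0, "hand": 1},
  {"ax": 0, "ay": 0, "az": 0, "tx": -0.002, "ty": 0, "tz": 0, "hand": 1},
  {"ax": 0, "ay": 0, "az": 0, "tx": -0.0025, "ty": 0, "tz": 0, "hand": 1},
  {"ax": 0, "ay": 0, "az": 0, "tx": -0.0025, "ty": 0, "tz": 0, "hand": 1},
])

```text
t: 16.95
ee_pos: [0.5689, 0.0047, 0.2185]
ee_rot: [-0.252, -3.127, -0.001]
ft_force: [-6.1, 0.8, 6.0]
opening: -0.002
grasp_force: 3.6
```

Call:
drive_tool([
  {"ax": 0, "ay": 0, "az": 0, "tx": -0.0005, "ty": 0, "tz": 0, "hand": 1},
  {"ax": 0, "ay": 0, "az": 0, "tx": -0.001, "ty": 0, "tz": 0, "hand": 1},
  {"ax": 0, "ay": 0, "az": 0, "tx": -0.001, "ty": 0, "tz": 0, "hand": 1},
  {"ax": 0, "ay": 0, "az": 0, "tx": -0.001, "ty": 0, "tz": 0, "hand": 1},
  {"ax": 0, "ay": 0, "az": 0, "tx": -0.001, "ty": 0, "tz": 0, "hand": 1},
])

```text
t: 17.45
ee_pos: [0.5693, 0.0047, 0.2183]
ee_rot: [-0.252, -3.125, -0.001]
ft_force: [-9.8, 1.3, 8.3]
opening: -0.004
grasp_force: 4.7
```

Call:
drive_tool([
  {"ax": 0, "ay": 0, "az": 0, "tx": 0.01, "ty": 0, "tz": 0, "hand": 1},
  {"ax": 0, "ay": 0, "az": 0, "tx": 0.02, "ty": 0, "tz": -0.02, "hand": 1},
  {"ax": 0, "ay": 0, "az": 0, "tx": 0.03, "ty": 0, "tz": -0.06, "hand": 1},
  {"ax": 0, "ay": 0, "az": 0, "tx": 0.06, "ty": 0, "tz": -0.1, "hand": 1},
  {"ax": 0, "ay": 0, "az": 0, "tx": 0.1, "ty": 0, "tz": -0.13, "hand": 1},
])

```text
t: 17.95
ee_pos: [0.4733, 0.02, 0.3517]
ee_rot: [0.253, 3.124, -0.0]
ft_force: [-0.3, -0.4, 0.8]
opening: 0.001
grasp_force: 0.0
```

Call:
drive_tool([
  {"ax": 0, "ay": 0, "az": 0, "tx": 0, "ty": 0.04, "tz": 0, "hand": 1},
  {"ax": 0, "ay": 0, "az": 0, "tx": 0, "ty": 0.08, "tz": 0, "hand": 1},
  {"ax": 0, "ay": 0, "az": 0, "tx": 0, "ty": 0.12, "tz": 0, "hand": 1},
  {"ax": 0, "ay": 0, "az": 0, "tx": 0, "ty": 0.16, "tz": 0, "hand": 1},
  {"ax": 0, "ay": 0, "az": 0, "tx": 0, "ty": 0.2, "tz": 0, "hand": 1},
])

```text
t: 18.45
ee_pos: [0.5047, 0.2193, 0.349]
ee_rot: [0.253, 3.129, 0.002]
ft_force: [0.9, -0.4, 0.1]
opening: -0.002
grasp_force: 0.0
```

```bash
python3 - <<'E'
from h import *
st();p=ctrl.camera('top')
for t in('bush','cam_push','work_block'):
    for r in ctrl.landmark_of(p,t)[:2]: print(t,w2j(r['location']),r['confidence'])
im=p['pixels'][120:310,160:400,::-1];cv2.imwrite('pics/t9.png',cv2.resize(im,None,fx=3.1,fy=3.1,interpolation=2))
E
```

```text
t 18.45 tip jig [-45.5586 230.6547] z 0.17602831355228116 yawj 76.56396700085631 F [ 0.9156 -0.3511  0.1441] open -0.0016710680582595235 j [ 0.2527  0.2059  1.6625  0.      1.2703 -1.1569]
bush [ 24.0469 -11.5638] 0.88
cam_push [-43.4394 -88.1288] 0.87
work_block [ 159.8867 -134.8391] 0.98
work_block [ -3.8839 226.7203] 0.84
```

View pics/t9.png

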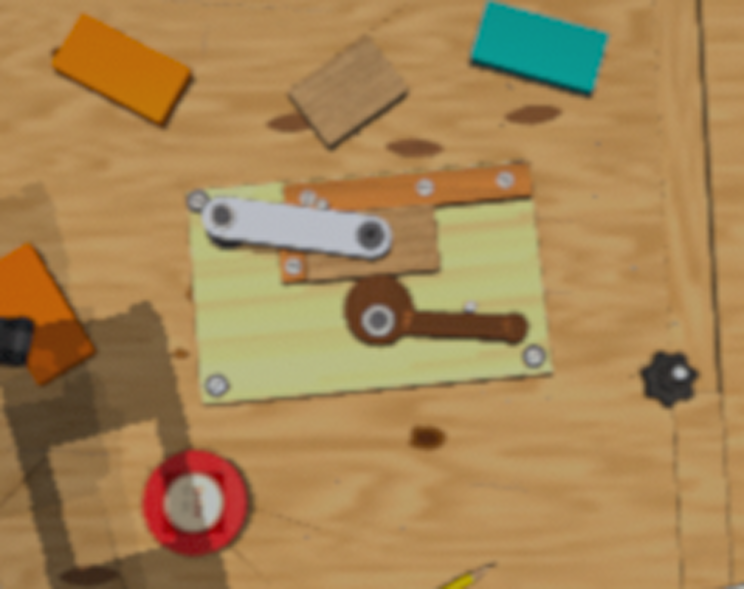

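The crop shows the block against the fence and stop (block 305–438, stop 293), the lever closed beside its pin (470,306), the bush arm over the block at its pin (322,204), and the bystanders untouched.

```bash
python3 -c "
from rig import ctrl
print(ctrl.job_done())"
```

```text
the job is handed in; nothing more can be done
None
```

The job is handed in at about 18.5 s with the jig ready for drilling: the block is home against the end stop and clamped by the cam lever at its stop, and the bush arm is over it at its stop pin. The bystanders look undisturbed; no verdict was returned.

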